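Make up two repair kits at the electronics bench

TASK

Make up two kits from the parts on the bench. In the tray with two compartments put the tall slim capacitor next to the tab and the transformer in the other compartment; in the tray with three compartments put the short wide capacitor next to the tab, the heat sink in the middle and the relay at the end away from the tab. Each part must stand upright, as it stands now, flat on the floor of its compartment; leave the sounder, the solder reel and the flux jar where they are.

Things in the scene. Friction and masses are not known exactly. Their poses are not given: they have to be found in the camera images.
- tray_two: Shallow grey tray fixed to the bench, 140 mm long (x) by 72 mm wide (y). Two compartments in a row along x, each 64 x 64 mm inside; floor 4 mm thick; walls and dividers 4 mm thick, tops 12 mm above the bench. A flat tab (22 x 36 mm) sticks out of the +x end, which points away from the robot within 0.25 rad. Origin: centre of the underside, on the bench; compartment centres at x = +34 (next to the tab) and -34 mm, y = 0.
- tray_three: Shallow grey tray fixed to the bench, 208 mm long (x) by 72 mm wide (y). Three compartments in a row along x, each 64 x 64 mm inside; floor 4 mm thick; walls and dividers 4 mm thick, tops 12 mm above the bench. A flat tab (22 x 36 mm) sticks out of the +x end, which points away from the robot within 0.25 rad. Origin: centre of the underside, on the bench; compartment centres at x = +68 (next to the tab), 0 (middle) and -68 mm, y = 0.
- capacitor_tall: Tall slim can capacitor: upright cylinder, black sleeve, bare aluminium top with a cross score, 30 mm diameter, 58 mm tall, about 60 g. Loose, standing on the bench; origin at the centre of its underside, z up.
- capacitor_wide: Short wide can capacitor: upright cylinder, black sleeve, bare aluminium top with a cross score, 40 mm diameter, 40 mm tall, about 60 g. Loose, standing on the bench; origin at the centre of its underside, z up.
- transformer: Small transformer: dark steel laminated core around a copper-coloured winding, with two rows of brass pins. Solid block for gripping, 44 mm (x) by 36 mm (y) by 40 mm tall, about 220 g; grip it across y, on the flanges of the winding. Loose, standing on the bench; origin at the centre of its underside, z up. Yaw within 0.5 rad of the world's.
- heatsink: Aluminium heat sink with six upright fins running along x, 44 mm (x) by 32 mm (y) by 40 mm tall, about 80 g; grip it across y, on the outer fins. Loose, standing on the bench; origin at the centre of its underside, z up. Yaw within 0.5 rad of the world's.
- relay: Relay: plain white box on a black base, 36 mm (x) by 28 mm (y) by 44 mm tall, about 50 g. Loose, standing on the bench; origin at the centre of its underside, z up. Yaw within 0.5 rad of the world's.
- sounder: Flat black sounder disc with a small dot in the middle of its top, 42 mm diameter, 16 mm tall. Not wanted: stays where it is. Loose, standing on the bench; origin at the centre of its underside, z up.
- reel: Reel of solder, flat black flanges with a pale dot in the middle of the top one, 54 mm diameter, 42 mm tall. Not wanted: stays where it is. Loose, standing on the bench; origin at the centre of its underside, z up.
- jar: Amber flux jar with a steel cap, 44 mm diameter, 48 mm tall. Not wanted: stays where it is. Loose, standing on the bench; origin at the centre of its underside, z up.
There are look-alikes about, which are no part of the job. What is shaped like the relay but pink is not meant.

How it is judged:
By the outcome, as a careful person would: the job done as asked, in the order asked, and still so for the second after the job is handed in, with the robot touching nothing.
It also fails if it takes over 120 s, if anything falls off the work surface, if the arm or the gripper's body presses on something with over 40 N, if the wrist force passes 120 N, or if a joint passes its speed limit or range.

ROBOT

A 6-joint arm with a two-finger parallel gripper is mounted at the origin on the work surface. World frame = base frame: x ahead of the robot, y to its left, z up, the work surface at z = 0. Lengths are in mm, angles in rad, forces in N, time in s.
With the tool pointing down it reaches from about 300 to 875 mm from the base axis. Payload 6.4 kg.
Tool frame: the origin (TCP) lies at the very end of the fingers, on their centre line; the grasp point (between the pads) lies 19 mm behind it; z points along the fingers, y is the direction in which the jaws open and shut (so a half turn about z gives the same grasp; the last joint's range is limited). The gripper opens to 85 mm and grips with 20 to 120 N. Pads are 22 mm wide; open, the fingers measure 114 mm over their backs; the gripper's body (76 mm by 85 mm) begins 54 mm behind the grasp point. The pads swing forward as they close: fully open they stand 13 mm farther back than shut.
Start: joints at [0.942, 0.181, 1.607, -0, 1.354, -0.206], TCP at [235.922, 524.387, 231.288] pointing down, gripper open.
Joint ranges: [-2.99, 2.99], [-0.89, 2.07], [0.3, 2.58], [-1.14, 4.28], [0, 2.63], [-3.12, 3.12]. Speed limits (rad/s): [2.57, 2.57, 3.01, 3.14, 3.14, 3.14].

INTERFACE

Orientations are given as [roll, pitch, yaw] about the fixed x, y, z axes, in that order (R = Rz(yaw) Ry(pitch) Rx(roll)).
In Python, from station import manip, effector, kin, viewer, monitor gives the robot as it stands. Calls block until the motion is done:
- manip.movep(position, orientation): joint-space move of the TCP to a pose.
- manip.move_straight(position, rotation=None, feed=150): straight line of the TCP; rotation=None keeps the orientation; feed is the mean speed in mm/s.
- manip.goto_joints(angles): joint-space move.
- effector.gripper_to(opening, effort=None): finger opening in mm; effort is the grip in N (None keeps the last); returns when the fingers have stopped.
- manip.dwell(seconds).
- kin.inverse_kinematics(position, orientation): joint angles nearest the present ones, or None.
- viewer.read_camera(name): name is "scene" or "top" or "wrist"; returns (picture, depth): 400x640x3 uint8, red, green, blue; 400x640 float32, mm along the optical axis (not along the pixel's ray), 0 where there is no reading.
- viewer.camera_info(name): a dict with "fovy" (degrees; the focal length in pixels is half the picture's height over the tangent of half this angle, whatever the lens; pixels are square), "cx", "cy" (the principal point, pixels), "rvec" (rotation vector, rad) and "tvec" (3), from world to camera coordinates, as OpenCV has them. Camera axes: x right, y down, z forward; pixel columns grow to the right and rows downward; lengths in mm; the calibration is good to about 2 mm. The wrist camera is an equidistant fisheye: a pixel r from the principal point sees the ray r / f radians off the axis. A picture is of the moment at which its call begins: read the wrist's pose just before it. camera_info takes no time and is no camera call; for the wrist camera it gives the pose at the moment of the call.
A pose or a line that the arm cannot do raises manip.MotionError and nothing moves.
- manip.sign_off(): hands the job in, once; it reports no verdict.
Readings, each from a call of its own:
- monitor.current_time(): time.
- monitor.current_joint_pos(): joint angles.
- monitor.current_qvel(): joint speeds.
- monitor.current_tau(): joint torques, N m.
- monitor.current_tool_pos(): TCP position.
- monitor.current_tool_rot(): TCP orientation.
- monitor.current_contact_force(): force on the tool from outside, world axes, zero at the start.
- monitor.current_wrist_torque(): the same for the moment, N m.
- monitor.current_opening(): finger opening in mm.
Only numpy, scipy, OpenCV 4.12 (cv2) and the standard library are available. Lean on these libraries where they do the work, as an engineer would, in place of code of your own. Each camera call takes 0.05 s, during which the arm holds its last target. There are 200 camera calls.

## Working session

There is one attempt and no reset: what is moved stays moved. The work goes in short steps, each a Python script; the robot and the scene stay as the last script left them, time stands still between calls to the robot, and variables do not carry over. Pictures are saved under pics/ and viewed, about 12 in all and at most 16, crops included, and the job is handed in when it is done.

```bash
mkdir -p pics; ls; python3 - <<'E'
from station import viewer,monitor
import cv2,numpy as np
for n in("top","scene"):
    p,d=viewer.read_camera(n); cv2.imwrite(f"pics/{n}0.png",p[:,:,::-1]); np.savez(f"pics/{n}0.npz",p=p,d=d)
    print(n,viewer.camera_info(n))
print(monitor.current_time())
E
```

```text
pics
top {'fovy': 50.3115032375742, 'cx': 323.6775620282781, 'cy': 198.2271018124995, 'rvec': array([ 2.1228351 , -2.17097573,  0.17049501]), 'tvec': array([   2.66068673,  470.29337605, 1143.61803773])}
scene {'fovy': 53.64696771150505, 'cx': 320.2066931600219, 'cy': 200.07700587220174, 'rvec': array([ 0.8421448 ,  2.50959466, -1.11245792]), 'tvec': array([ 406.81534415, -168.99796247, 1192.42678098])}
0.1
```

View pics/top0.png

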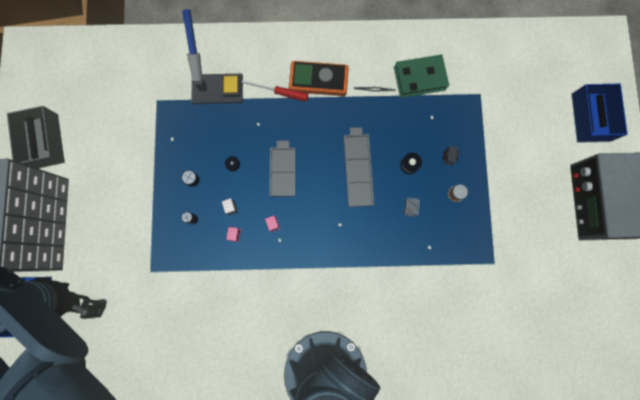

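View pics/scene0.png

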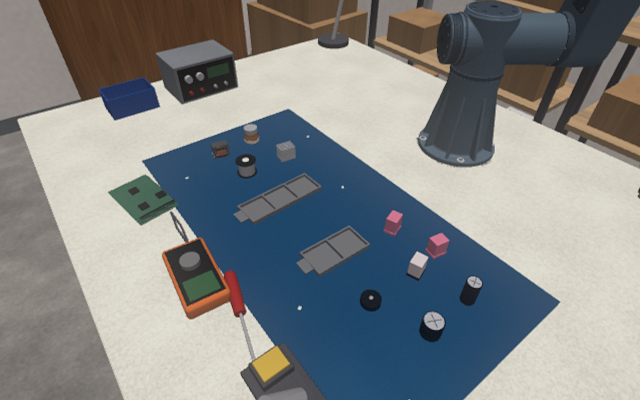

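Candidates in the top view:
- **Relay:** the white box at (229,206). The pink boxes at (233,234) and (272,223) are look-alikes.
- **Short wide capacitor:** (190,178). It could be confused with the tall slim one at (189,217), the sounder at (232,163) or the reel at (411,162).
- **Transformer:** the dark block at (451,155).
- **Heat sink:** the finned block at (412,207).
- **Jar:** (457,192).
- **Trays:** the two-compartment tray is at (283,170) and the three-compartment tray at (358,170). Both tabs point up in the picture (+x).

Next I measure by depth clusters and make one close crop.

```bash
cat > h.py <<'E'
import numpy as np,cv2
from station import manip,effector,kin,viewer,monitor
def cloud(name,p=None,d=None):
    """picture and world points (400x640x3, nan where no depth)"""
    i=viewer.camera_info(name)
    if p is None: p,d=viewer.read_camera(name)
    f=200/np.tan(np.radians(i['fovy'])/2)
    v,u=np.mgrid[:400,:640]; x=(u-i['cx'])/f; y=(v-i['cy'])/f
    if name=="wrist":
        r=np.hypot(x,y)+1e-9; k=np.tan(np.minimum(r,1.5))/r; x=x*k; y=y*k
    z=np.where(d>0,d,np.nan).astype(float)
    R=cv2.Rodrigues(np.array(i['rvec']))[0]
    return p,(np.stack([x*z,y*z,z],-1)-np.array(i['tvec']))@R
def blobs(W,lo,hi,amin,xr=(250,850),yr=(-450,450)):
    m=((W[...,2]>lo)&(W[...,2]<hi)&(W[...,0]>xr[0])&(W[...,0]<xr[1])&(W[...,1]>yr[0])&(W[...,1]<yr[1]))
    n,l,s,c=cv2.connectedComponentsWithStats(m.astype(np.uint8))
    return [(l==k,c[k]) for k in range(1,n) if s[k,4]>=amin]
def rect(P):
    """centre, (long,short), yaw of long axis in (-pi/2,pi/2]"""
    c,(w,h),a=cv2.minAreaRect(P[:,:2].astype(np.float32))
    a=np.radians(a)
    if w<h: w,h,a=h,w,a+np.pi/2
    return np.array(c),(w,h),(a+np.pi/2)%np.pi-np.pi/2
E
python3 - <<'E'
from h import *
for n in("top","scene"):
    D=np.load(f"pics/{n}0.npz"); p,W=cloud(n,D['p'],D['d'])
    if n=="top":
        mat=W[100:265,160:480]; print("mat z",np.nanpercentile(mat[...,2],[5,20,50]))
        for m,c in blobs(W,7,80,25):
            P=W[m]; r=rect(P); print(c.round(),r[0].round(1),np.round(r[1]),round(r[2],2),"ztop",np.percentile(P[:,2],95).round(1),p[m].mean(0).round())
        cv2.imwrite("pics/crop_top.png",cv2.resize(p[140:260,165:485,::-1],(800,300),interpolation=cv2.INTER_CUBIC))
    else:
        for m,c in blobs(W,10,80,25):
            P=W[m]; r=rect(P); print("scene",c.round(),r[0].round(1),np.round(r[1]),"ztop",np.percentile(P[:,2],95).round(1))
print(viewer.camera_info("wrist"),monitor.current_tool_rot())
p,W=cloud("wrist"); cv2.imwrite("pics/wrist0.png",p[:,:,::-1])
E
```

```text
mat z [-3.58363408 -1.59826579  0.50842201]
[271.  86.] [805.9 145.3] [460.  88.] -1.57 ztop 46.7 [93. 80. 66.]
[421.  81.] [ 817.6 -304.8] [148.  78.] -1.48 ztop 28.2 [52. 84. 68.]
[358. 163.] [ 564.5 -107. ] [229.  75.] 0.04 ztop 15.5 [ 95. 105. 111.]
[283. 160.] [563.8 109.1] [161.  70.] -0.01 ztop 15.3 [101. 110. 115.]
[450. 155.] [ 587.1 -370.9] [46. 36.] -0.22 ztop 42.9 [51. 57. 62.]
[411. 162.] [ 566.4 -256.6] [52. 52.] -0.01 ztop 45.1 [46. 53. 57.]
[232. 163.] [580.2 252.1] [41. 40.] -0.62 ztop 18.5 [32. 41. 50.]
[190. 178.] [535.8 366.7] [40. 38.] -1.47 ztop 43.2 [111. 122. 131.]
[273. 192.] [494.  136.6] [45. 24.] 0.76 ztop 15.7 [ 94. 109. 118.]
[457. 193.] [ 478.3 -380.3] [42. 40.] -0.47 ztop 51.3 [119. 123. 124.]
[229. 207.] [454.2 255.7] [36. 27.] 0.32 ztop 46.0 [169. 171. 174.]
[411. 207.] [ 442.6 -251. ] [45. 34.] -0.19 ztop 42.0 [ 92. 101. 110.]
[189. 218.] [424.  363.1] [30. 28.] 0.81 ztop 61.7 [ 93. 104. 114.]
[272. 224.] [404.2 136.7] [35. 28.] 0.35 ztop 46.6 [184. 122. 149.]
[233. 234.] [377.2 243.9] [35. 28.] -0.16 ztop 46.5 [175. 116. 142.]
scene [251. 133.] [ 4
[... 372 characters left out ...]
.] [379.7 246.3] [37. 29.] ztop 43.2
scene [238. 317.] [807.4 135.3] [434.  85.] ztop 44.6
scene [336. 249.] [556.  115.4] [51.  4.] ztop 11.7
scene [418. 264.] [456.6 258.5] [38. 27.] ztop 43.4
scene [340. 261.] [569.1 145.2] [46.  5.] ztop 11.8
scene [305. 265.] [635.8 111.2] [36. 23.] ztop 12.4
scene [471. 289.] [426.2 365.8] [31. 29.] ztop 58.0
scene [371. 299.] [582.6 255.1] [42. 39.] ztop 15.9
scene [433. 325.] [539.5 368.9] [39. 39.] ztop 40.4
{'fovy': 65.70646984690485, 'cx': 322.2132086107735, 'cy': 200.0603157150578, 'rvec': array([-2.44422287, -1.58223801, -0.20950626]), 'tvec': array([-575.4340285 ,  -34.33627657,  378.33442999])} [-3.14009437e+00 -3.19729050e-04  2.71880351e+00]
```

View pics/crop_top.png

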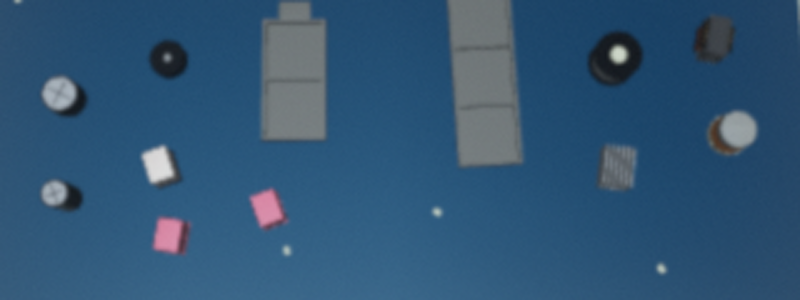

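View pics/wrist0.png

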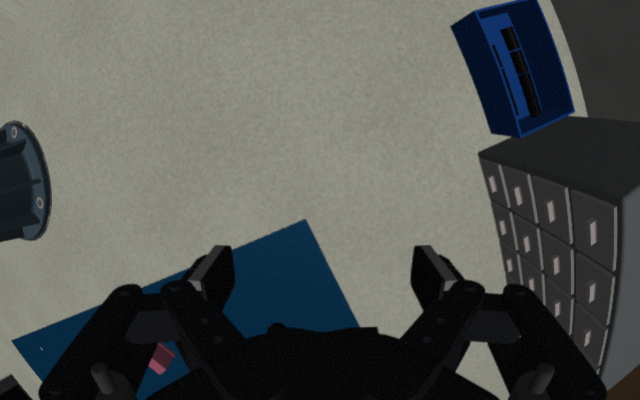

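The crop confirms the choices: white relay at (160,165), slim capacitor at (55,193), wide capacitor at (60,95). The heat sink is at (618,167) and the transformer at (715,40). Now I take closer wrist looks over the left parts, the trays and the right parts.

```bash
cat >> h.py <<'E'
def campose():
    i=viewer.camera_info("wrist"); R=cv2.Rodrigues(np.array(i['rvec']))[0]
    return -R.T@np.array(i['tvec']),R[2]
def rz(a): return np.array([[np.cos(a),-np.sin(a)],[np.sin(a),np.cos(a)]])
E
python3 - <<'E'
from h import *
C,ax=campose(); t=monitor.current_tool_pos(); yaw=monitor.current_tool_rot()[2]
o=rz(-yaw)@(C-t)[:2]; print("cam in tool-yaw frame",o,C[2]-t[2],"axis",rz(-yaw)@ax[:2],ax[2])
Y=np.pi; H=270.; 
for k,(x,y) in enumerate([(475,315),(560,0),(520,-315)]):
    # aim optical axis at (x,y,40)
    h=H+C[2]-t[2]-40; a=rz(-yaw)@ax[:2]/-ax[2]
    P=np.array([x,y])-rz(Y)@(o+a*h)
    try: manip.movep([*P,H],[np.pi,0,Y])
    except manip.MotionError as e: print(k,P,e); continue
    manip.dwell(.2)
    p,W=cloud("wrist"); cv2.imwrite(f"pics/look{k}.png",p[:,:,::-1]); np.savez(f"pics/look{k}.npz",p=p,W=W)
    print(k,P,monitor.current_time(), np.nanmedian(W[...,2]))
    for m,c in blobs(W,9,80,150):
        Q=W[m]; zt=np.percentile(Q[:,2],90); T=Q[Q[:,2]>zt-5]; r=rect(T); print(" ",c.round(),r[0].round(1),np.round(r[1],1),round(r[2],3),"z",zt.round(1),p[m].mean(0).round())
E
```

```text
cam in tool-yaw frame [66.20513642 -1.17056416] 143.17214160359887 axis [-0.26158392  0.00037025] -0.9651806651180215
0 [440.06776937 313.97258845] 1.5333 1.5350975093719537
  [266. 123.] [378.3 246. ] [34.3 27.9] -0.179 z 45.5 [212. 129. 156.]
  [188. 147.] [405.4 138.7] [35.4 28.1] 0.369 z 45.3 [181. 102. 127.]
  [363. 161.] [424.6 365.3] [29.3 28.5] -1.392 z 60.0 [130. 136. 144.]
  [277. 183.] [455.4 258. ] [36.1 28.2] 0.325 z 45.4 [197. 191. 191.]
  [ 24. 182.] [ 444.4 -249. ] [44.6 35.3] -0.15 z 40.4 [101. 102. 104.]
  [ 88. 243.] [ 566.6 -106.4] [230.5  76.7] 0.038 z 13.2 [ 96.  99. 100.]
  [183. 232.] [551.3 110.9] [131.7  73.9] -0.014 z 13.5 [104. 106. 107.]
  [361. 243.] [538.  368.1] [39.7 38.8] 0.04 z 42.1 [125. 128. 132.]
  [ 34. 244.] [ 568.5 -253.3] [53.2 52.9] 1.27 z 43.3 [61. 63. 65.]
  [ 12. 248.] [ 588.9 -367.9] [44.9 31.4] -0.235 z 40.7 [61. 54. 53.]
  [280. 266.] [581.6 253.9] [41.6 40.1] 1.466 z 17.7 [30. 32. 36.]
  [ 58. 334.] [ 817.4 -305.7] [143.8  63. ] -1.404 z 26.4 [50. 87. 68.]
  [166. 367.] [830.  -15.5] [41.6 31.8] -0.579 z 48.3 [95. 67. 44.]
1 [525.0677
[... 1158 characters left out ...]
]
  [593. 132.] [405.1 137.1] [35.7 30.6] 0.311 z 45.1 [137.  76.  95.]
  [464. 205.] [ 555.6 -107. ] [209.1  74.3] 0.038 z 13.6 [105. 107. 108.]
  [269. 166.] [ 479.5 -381. ] [39.5 38.4] -0.037 z 49.4 [154. 153. 152.]
  [625. 165.] [454.5 255.9] [34.9 27. ] 0.346 z 45.1 [128. 123. 122.]
  [562. 223.] [565.3 110.1] [162.1  75. ] -0.011 z 13.7 [95. 97. 98.]
  [367. 234.] [ 567.8 -255. ] [54.3 52.9] 0.036 z 43.6 [53. 55. 56.]
  [607. 226.] [580.1 252.3] [41.1 37.8] -1.262 z 17.7 [26. 29. 32.]
  [281. 244.] [ 588.7 -369.6] [45.9 31.2] -0.247 z 41.4 [66. 67. 71.]
  [590. 319.] [816.5 337.9] [39.1 25. ] -0.216 z 47.1 [84. 79. 61.]
  [477. 357.] [827.3 -19. ] [41.2 38.4] 0.725 z 49.1 [65. 58. 54.]
```

All views agree to about 1 mm, and sizes and heights match the description. The first part is the tall capacitor.

```bash
cat >> h.py <<'E'
TWO=(np.array([554.4,110.9]),-.014); THREE=(np.array([555.5,-106.7]),.037)
def slot(t,x): return t[0]+rz(t[1])@[x,0]
def D(a): return [np.pi,0,np.pi+a]
def transfer(xy,yaw,width,h,tray,x):
    """grip with TCP h above the part's underside, set it in the tray"""
    log=lambda s:print(s,round(monitor.current_time(),1),"open",round(monitor.current_opening(),1),"tcp",np.round(monitor.current_tool_pos(),1),"F",np.round(monitor.current_contact_force(),1))
    effector.gripper_to(min(85,width+32))
    manip.movep([*xy,130],D(yaw)); manip.move_straight([*xy,h],feed=120)
    effector.gripper_to(max(width-15,0),60); log("grip")
    if abs(monitor.current_opening()-width)>4: print("BAD GRIP"); return False
    manip.move_straight([*xy,130],feed=150); log("lift")
    q=slot(tray,x); manip.movep([*q,130],D(tray[1])); manip.dwell(.2); log("over")
    manip.move_straight([*q,35+h],feed=150); manip.move_straight([*q,h+4.7],feed=40); log("down")
    effector.gripper_to(width+14); manip.move_straight([*q,140],feed=150); log("done")
    return True
def check(tray,tag):
    """look at the tray from its -x side and list the parts' tops"""
    o=np.array([66.2,-1.2]); Y=np.pi; P=tray[0]-rz(Y)@(o+np.array([-.271,0])*373)
    manip.movep([*P,270],[np.pi,0,Y]); manip.dwell(.2)
    p,W=cloud("wrist"); cv2.imwrite(f"pics/{tag}.png",p[:,:,::-1])
    for m,c in blobs(W,20,80,100,xr=(430,720),yr=(-200,200)):
        Q=W[m]; zt=np.percentile(Q[:,2],90); r=rect(Q[Q[:,2]>zt-5])
        t=TWO if r[0][1]>0 else THREE
        print(c.round(),"in tray",(rz(-t[1])@(r[0]-t[0])).round(1),np.round(r[1],1),"z",zt.round(1))
E
python3 - <<'E'
from h import *
if transfer((424.7,365),-.0,30,20,TWO,34): check(TWO,"c1")
print(monitor.current_time())
E
```

```text
grip 8.8 open 28.8 tcp [425.4 365.4  20.9] F [ 0.2 -0.6  5.4]
lift 9.7 open 28.9 tcp [423.9 364.6 128.9] F [-1.  -0.2 -0.5]
over 11.0 open 28.4 tcp [587.9 111.9 130. ] F [-0.1 -0.2 -1.3]
down 12.6 open 29.2 tcp [588.2 110.4  25. ] F [-2.   0.4  4.8]
done 13.8 open 43.9 tcp [587.6 110.4 139. ] F [-0.4 -0.9 -1.3]
[323. 228.] in tray [32.3  1.9] [28.9 27.7] z 64.0
14.6917
```

View pics/c1.png

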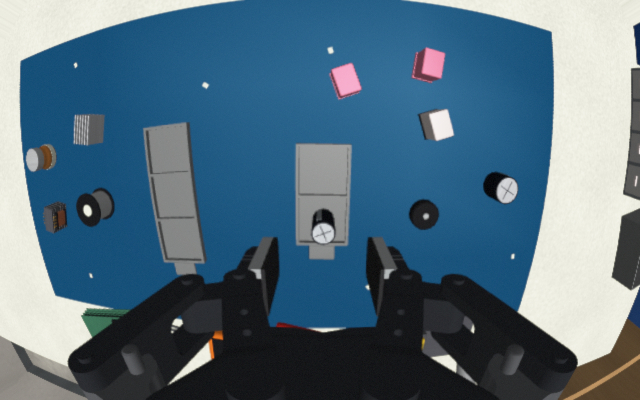

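The tall capacitor (323,228) stands upright next to the tab. Its top reads 64 mm, against 62 mm expected plus the 1.7 mm offset seen in this camera. Next, the transformer and the wide capacitor.

```bash
python3 - <<'E'
from h import *
ok=transfer((588.8,-369.3),-.22,36,10,TWO,-34)
check(TWO,"c2")
if ok and transfer((537.9,367.6),0,40,10,THREE,68): check(THREE,"c3")
print(monitor.current_time())
E
```

```text
grip 18.4 open 35.0 tcp [ 589.4 -369.9   11.1] F [-0.7 -0.7  5.2]
lift 19.4 open 35.2 tcp [ 588.  -368.6  128.4] F [-0.2  0.4 -1.5]
over 21.3 open 35.2 tcp [520.8 110.6 129.9] F [ 0.5 -0.6 -1.4]
down 23.0 open 35.1 tcp [520.1 111.4  15.1] F [-4.   0.3  7.3]
done 24.2 open 50.2 tcp [519.6 111.4 139. ] F [-0.1  0.8  0.3]
[324. 173.] in tray [-34.6  -0.1] [43.5 32.6] z 45.4
[323. 228.] in tray [33.5  0.8] [30.5 27.8] z 64.0
grip 28.1 open 38.4 tcp [538.7 368.   11.1] F [-0.6  1.   5.5]
lift 29.1 open 38.4 tcp [537.  367.2 128.6] F [-0.4 -0.3 -1. ]
over 31.0 open 38.8 tcp [ 623.6 -103.1  130. ] F [-0.1  0.2 -1.1]
down 32.6 open 38.5 tcp [ 623.4 -104.1   15.1] F [-3.7  0.9  5.8]
done 33.9 open 54.0 tcp [ 622.7 -103.9  138.8] F [-0.3  0.6 -1. ]
[482. 174.] in tray [-34.8   0.6] [44.8 32. ] z 45.4
[479. 224.] in tray [33.2  0.2] [30.2 28.2] z 63.9
[325. 249.] in tray [67.5  1.2] [39.8 38.9] z 46.1
34.8667
```

View pics/c3.png

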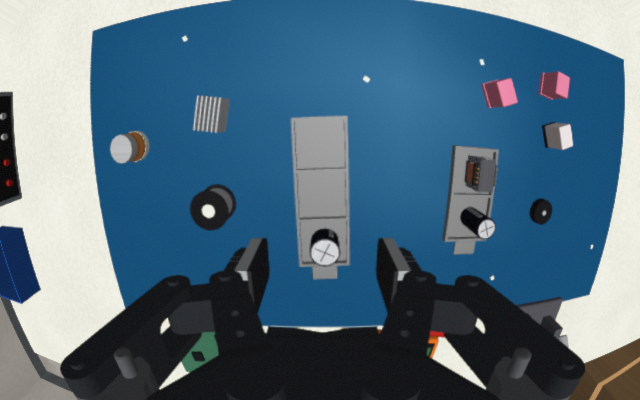

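The transformer (480,174) and both capacitors (478,225 and 325,250) stand upright in their compartments. Remaining are the heat sink and the white relay.

```bash
python3 - <<'E'
from h import *
ok=transfer((443.8,-249.8),-.155,32,10,THREE,0)
check(THREE,"c4")
if ok and transfer((455.4,257.5),.33,28,13,THREE,-68): check(THREE,"c5")
print(monitor.current_time())
E
```

```text
grip 37.5 open 31.7 tcp [ 444.4 -250.4   10.8] F [-0.5  0.   6.5]
lift 38.5 open 31.2 tcp [ 443.1 -249.2  128.9] F [ 1.  -0.3 -1.2]
over 39.4 open 31.0 tcp [ 554.9 -108.   129.9] F [ 0.7 -0.3 -0.8]
down 41.1 open 30.8 tcp [ 555.4 -106.7   14.9] F [-3.   2.   4.6]
done 42.3 open 45.8 tcp [ 554.7 -106.4  138.9] F [ 0.  -0.3 -0.4]
[482. 174.] in tray [-34.8   1. ] [44.3 32.6] z 45.4
[311. 200.] in tray [ -0.4 -13.7] [43.8  2.9] z 45.4
[316. 200.] in tray [-0.2 -7.7] [43.7  2.9] z 45.3
[479. 224.] in tray [32.4  0.7] [29.7 28.9] z 64.0
[325. 249.] in tray [67.5  1.2] [39.7 39.3] z 46.0
grip 46.5 open 27.0 tcp [456.2 257.8  13.9] F [0.2 0.8 5.2]
lift 47.4 open 26.9 tcp [454.5 257.2 128.9] F [ 0.1 -0.  -0.9]
over 49.0 open 27.5 tcp [ 487.7 -108.2  130. ] F [ 1.  -0.9 -0.8]
down 50.6 open 27.2 tcp [ 487.2 -109.    17.8] F [-3.5  0.8  7.7]
done 51.9 open 41.9 tcp [ 486.9 -108.9  139.1] F [-0.   0.7 -0.9]
[320. 146.] in tray [-68.9   0.6] [34.6 26. ] z 49.5
[482. 175.] in tray [-35.3   0.4] [44.6 32.1] z 45.4
[311. 200.] in tray [ -0.7 -13.8] [43.1  2.9] z 45.3
[316. 200.] in tray [-0.5 -7.6] [43.5  2.8] z 45.4
[479. 224.] in tray [33.   0.2] [29.8 29.3] z 63.8
[325. 249.] in tray [67.5  1.7] [40.  39.4] z 46.1
52.7
```

View pics/c5.png

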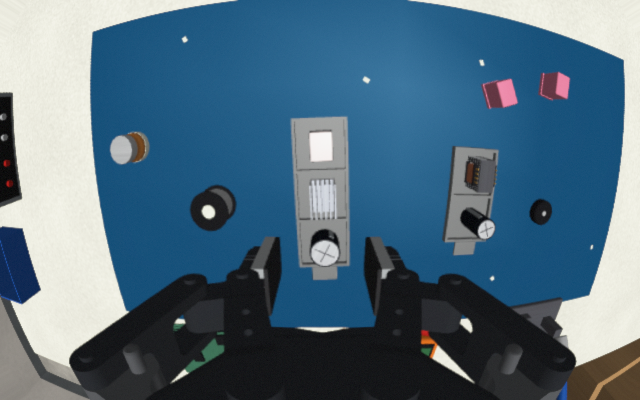

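All five parts are upright and centred; the jar (128,148), reel (212,207) and sounder (541,211) have not moved. I'm handing it in.

```bash
python3 - <<'E'
from station import manip,monitor
manip.sign_off(); print(monitor.current_time())
E
```

```text
the job is handed in; nothing more can be done
the job is handed in; nothing more can be done
```

Both kits are made up and handed in at about 53 s of robot time. I placed them in the order listed:

| Tray | Position | Part |
|---|---|---|
| Two compartments | next to the tab | tall slim capacitor |
| Two compartments | other compartment | transformer |
| Three compartments | next to the tab | short wide capacitor |
| Three compartments | middle | heat sink |
| Three compartments | end away from the tab | white relay |

- **Fit:** in the last wrist-camera look, every part was within about 2 mm of its compartment centre. For the heat sink, which showed as separate fins, I worked this out from two of them.
- **Height:** tops read 1.4–2.1 mm above nominal, the same offset as before they were moved (1.5 mm on the relay). That means they are flat on the floor.
- **Left alone:** the sounder, reel, jar and pink boxes look unmoved in that picture; I did not measure them again.
- **Force:** the highest force reading at the points I logged was about 9 N. No check failed or disagreed.

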